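Free the packed setting block and load it in the gauging nest

TASK

The blue setting block is packed tight against steel bars in the rack. Nudge its neighbours aside to make finger room, lift it out, set it down on the bare worktop and let go of it, then pick it up again by its two end faces and lower it gently and fully into the green-cheeked gauging nest. Let the bars and the red block slide but do not lift or tip them; they stay on the rack plate, and everything else on the bench stays where it is.

Things in the scene. Friction and masses are not known exactly. Their poses are not given: they have to be found in the camera images.
- blue_block: blue block to be moved, 60 (x) x 46 (y) x 40 mm high, 0.17 to 0.34 kg; same either way round. Origin at the centre of its underside, z up. Its end faces are across x, 60 mm apart. At first one end face is 1 to 3 mm from the rack's back rail. It stands either between the two bars or at the right end of the row, with bar_right on its left and its right side free.
- red_block: red block of the same size and frame, in the other of the two block places. It may be slid but not lifted; it stays on the rack plate.
- bar_left: dark steel bar, the left of two (left = rack +y), 124 (its x) x 30 (its y) x 40 mm high, 0.36 to 0.6 kg, loose. Origin at the centre of its underside, x along its length (rack x). It reaches some 78 mm further forward (rack -x) than the blocks; its side can be pushed there. It may be slid but not lifted.
- bar_right: dark steel bar, the right of two (left = rack +y), 124 (its x) x 30 (its y) x 40 mm high, 0.36 to 0.6 kg, loose. Origin at the centre of its underside, x along its length (rack x). It reaches some 78 mm further forward (rack -x) than the blocks; its side can be pushed there. It may be slid but not lifted.
- rack: fixed rack: steel plate 6 mm thick, x -85 to +70 mm, y -115 to +115 mm from its origin (on its underside); the parts stand on it. Grey back rail along y at its +x side: inner face at x = +58 mm, top 46 mm over the worktop. Open at the front (-x) and both ends, no stops. Row from +y: bar_left, block, bar_right, block, about 0.5 mm apart. In front of the blocks is room for fingertips.
- nest: fixed gauging nest, aluminium base 96 x 96 x 8 mm, open-topped pocket 65 (x) x 51 (y) mm at its middle. Green cheeks 12 mm thick, 77 mm long, 38 mm high over the pocket floor at its +y and -y sides (no finger room); lips only 10 mm high, 6 mm thick at its +x and -x ends. Origin: centre of its underside. The block goes in with its x along the nest's x, either way round.
- nest_floor (a point): centre of the nest's pocket floor, 8 mm over the worktop; axes as the nest's.
- cable_plate (a point): centre of a black cable plate on the worktop, 85 mm square, 10 mm high; thick cables rise from it towards the robot. Do not set down on it. Bare worktop, the easiest place to set down: 60 to 180 mm to its left (+y).
- tester_corner (a point): far left corner of the thread tester's deck, 180 mm over the worktop; the deck reaches from it towards the robot and, in front of the rack, to the right (-y). Keep the hand out from under it.
- oil_bottle: standing bottle with red nozzle, 54 mm across, 140 mm high; origin under its centre. Leave alone.
- plug_gauge: plug gauge lying flat, 98 mm long along its y, 19 mm wide, 16 mm high; origin under its centre. Leave alone.
- ring_gauge: steel ring gauge lying flat, 45 mm across, 14 mm high; origin under its centre. Leave alone.
There are look-alikes about, which are no part of the job. Several things have the shape of the blue_block; the one meant has the colours described above.

How it is judged:
By the outcome, as a careful person would: the job done as asked, in the order asked, and still so for the second after the job is handed in, with the robot touching nothing.
It also fails if it takes over 72 s, if anything falls off the work surface, if the arm or the gripper's body presses on something with over 40 N, if the wrist force passes 120 N, or if a joint passes its speed limit or range.

ROBOT

A 6-joint arm with a two-finger parallel gripper is mounted at the origin on the work surface; the furniture and walls round the work are solid. World frame = base frame: x ahead of the robot, y to its left, z up, the work surface at z = 0. Lengths are in m, angles in rad, forces in N, time in s.
With the tool pointing down it reaches from about 0.425 to 0.925 m from the base axis. Payload 12.5 kg.
Tool frame: the origin (TCP) lies on the front face of the gripper's body, between the roots of the fingers; the fingertips stand 73 mm ahead of it and the grasp point (between the pads) lies 54 mm ahead of it; z points along the fingers, y is the line along which they close (so a half turn about z gives the same grasp; the last joint's range is limited). The gripper opens to 85 mm and grips with 20 to 120 N. Pads are 22 mm wide; open, the fingers measure 114 mm over their backs; the gripper's body (76 mm by 85 mm) begins 54 mm behind the grasp point. The pads swing forward as they close: fully open they stand 13 mm farther back than shut.
Start: joints at [0.628, 0.491, 1.559, -0, 1.092, -0.106], TCP at [0.464, 0.419, 0.304] pointing down, gripper open.
Joint ranges: [-3.1, 3.1], [-0.84, 2.19], [0.05, 2.79], [-1.13, 4.28], [0.06, 2.93], [-2.69, 2.69]. Speed limits (rad/s): [2.22, 2.22, 2.79, 3.14, 3.14, 3.14].

INTERFACE

Orientations are given as a 3x3 rotation matrix whose columns are the frame's x, y, z axes.
In Python, from station import env, get_image, camera_info, finish_job gives the robot as it stands. The module is installed in compiled form; this text tells all that it offers.
- The arm moves only by the shell command python3 -m pendant 'ROWS' [OPENING] [FORCE]. ROWS is a JSON object whose one key "motion" holds a list that holds one entry, the list of rows, each a list of 6 numbers: the shift along the world's x, y, z in m, then the turn, a rotation vector about the world's x, y, z in degrees. In form: {"motion": [[[x, y, z, rx, ry, rz], ...]]}. A call has 1 to 20 rows; each row is the pose to reach, as a shift and turn from the pose commanded when the call began; what a row does not reach only later rows make up. A row lasts 1/12 s, in which the tool goes at most 41.7 mm and 7.16 degrees, less where a joint would pass 70% of its speed; a pose out of reach is approached as far as the arm can. A call with a gripper value outside its range is refused whole. OPENING is the opening, from 0 (shut) to 1 (fully open), set as the call begins (- or left out, the last holds). The fingers move at their own pace and stop on an object; FORCE is the grip in N (left out, the last holds). Time passes only in rows, so rows that repeat a pose let the fingers close. It gives the time, the measured TCP pose, the force, the opening and the grip force at its end, in the units of the state.
- env.read_state(): the state, without advancing time (a new reading comes with each control period).
- get_image(name): name is "scene" or "side" or "wrist"; returns (picture, depth): 384x512x3 uint8, red, green, blue; 384x512 float32, m along the optical axis (not along the pixel's ray), 0 where there is no reading.
- camera_info(name): a dict with "fx", "fy", "cx", "cy" (pixels), "cam_to_world" (4x4, takes a point from camera to world coordinates); the wrist camera has in their place "T_tool_cam" (4x4, takes a point from camera to tool coordinates, whose origin is the TCP and whose axes are the flange's). Camera axes: x right, y down, z forward; pixel columns grow to the right and rows downward; lengths in m; the calibration is good to about 2 mm. A picture is of the moment at which its call begins: read the wrist's pose just before it. camera_info takes no time and is no camera call.
- finish_job(): hands the job in; it is judged then, once.
The state is a dict: "time_s": time; "joint_pos": joint angles; "dq": joint speeds; "effort": joint torques, N m; "tool_pos": TCP position; "ee_rot": TCP orientation; "ft_force": force on the tool from outside, world axes, zero at the start; "wrist_torque": the same for the moment, N m; "opening": finger opening in m; "gripper_force": force on a finger pad.
Only numpy, scipy, OpenCV 4.12 (cv2) and the standard library are available. Lean on these libraries where they do the work, as an engineer would, in place of code of your own. Each camera call takes 0.05 s, during which the arm holds its last target. There are 200 camera calls.

## Working session

There is one attempt and no reset: what is moved stays moved. The work goes in short steps, Python scripts to look and compute and a shell command to move; the robot and the scene stay as the last step left them, time stands still between calls to the robot, and variables do not carry over. Pictures are saved under pics/ and viewed, at most 13 in all, crops included, and the job is handed in when it is done.

```bash
mkdir -p pics
cat > h.py <<'E'
import numpy as np, cv2
from station import env, get_image, camera_info, finish_job
def shot(name):
    s=env.read_state(); im,d=get_image(name); c=camera_info(name)
    if name=="wrist":
        T=np.eye(4);T[:3,:3]=np.array(s["ee_rot"]);T[:3,3]=s["tool_pos"];M=T@np.array(c["T_tool_cam"])
    else: M=np.array(c["cam_to_world"])
    return im,d,c,M
def ray(c,M,u,v):
    r=M[:3,:3]@np.array([(u-c["cx"])/c["fx"],(v-c["cy"])/c["fy"],1.]); return M[:3,3],r
def onz(c,M,u,v,z):
    o,r=ray(c,M,u,v); return o+r*(z-o[2])/r[2]
def cloud(d,c,M):
    v,u=np.mgrid[:d.shape[0],:d.shape[1]]
    P=np.stack([(u-c["cx"])/c["fx"]*d,(v-c["cy"])/c["fy"]*d,d],-1)
    return P@M[:3,:3].T+M[:3,3]
E
python3 - <<'E'
from h import *
for n in("scene","side","wrist"):
    im,d,c,M=shot(n); cv2.imwrite(f"pics/{n}0.png",im[:,:,::-1]); np.savez(f"{n}0.npz",im=im,d=d,M=M)
    print(n,c["fx"],M.round(3).tolist())
E
python3 -c "
import cv2,numpy as np
a=[cv2.imread(f'pics/{n}0.png') for n in('scene','side','wrist')]
cv2.imwrite('pics/a.png',cv2.resize(a[0],(768,576)))"
```

```text
scene 389.432760463016 [[0.826, 0.267, -0.496, 1.034], [0.563, -0.421, 0.711, -0.769], [-0.019, -0.867, -0.498, 0.651], [0.0, 0.0, 0.0, 1.0]]
side 402.75829637004546 [[0.972, 0.191, -0.136, 0.634], [0.234, -0.828, 0.51, -0.569], [-0.015, -0.528, -0.849, 1.068], [0.0, 0.0, 0.0, 1.0]]
wrist 302.4693979369547 [[0.742, 0.644, 0.187, 0.417], [0.67, -0.712, -0.208, 0.471], [-0.001, 0.28, -0.96, 0.374], [0.0, 0.0, 0.0, 1.0]]
```

View pics/a.png

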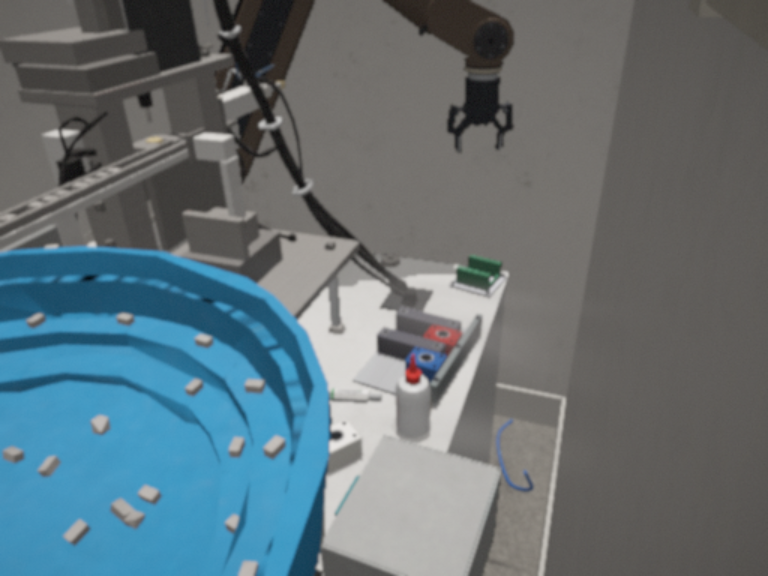

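View pics/side0.png

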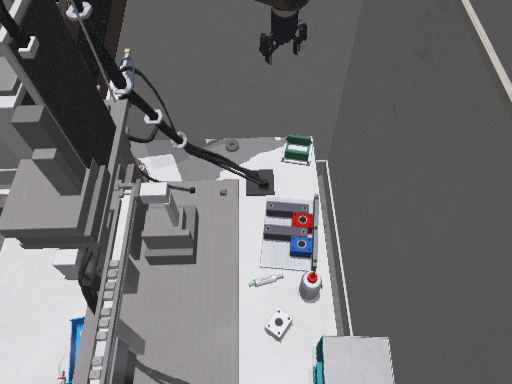

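The scene shows the rack with blue at the right (near-bottle) end: blue (425,360) scene / (301,244) side, red (440,335) / (302,219). Green nest is at (478,272) / (297,147) and the deck is to the left. Lookalikes so far are the red block, a white block with a hole at (278,322) side and the grey box.

Run:
```python
from h import *
im,d,c,M=shot("side"); P=cloud(d,c,M)
for n,(u,v) in dict(blue=(300,243),red=(303,218),barR=(278,231),barL=(280,207),plateFR=(262,266),plateFL=(268,200),rail=(316,232),nestc=(297,149),cable=(258,183),deckcorner=(238,182),bottle=(311,279),plug=(266,280),ring=(232,144),white=(278,322),deck2=(238,240),top=(301,193)).items(): print(n,P[v,u].round(3), im[v,u])
print(camera_info("wrist")["T_tool_cam"])
s=env.read_state();print(np.array(s["ee_rot"]).round(3).tolist(),s["tool_pos"],s["opening"])
hsv=cv2.cvtColor(im,cv2.COLOR_RGB2HSV)
g=(abs(hsv[...,0].astype(int)-70)<20)&(hsv[...,1]>90)&(P[...,0]>.5)
n,l,st,ce=cv2.connectedComponentsWithStats(g.astype(np.uint8))
for i in range(1,n):
  if st[i,4]>15:
    q=P[l==i]; t=q[q[:,2]>q[:,2].max()-.006]; print(st[i],ce[i],q.max(0).round(3),t.mean(0).round(3),t.min(0).round(3),t.max(0).round(3))
```

```text
blue [ 0.625 -0.082  0.049] [48 46 51]
red [ 0.62  -0.002  0.048] [49 47 52]
barR [ 0.558 -0.057  0.043] [106 105 119]
barL [0.548 0.02  0.045] [100 102 117]
plateFR [ 0.535 -0.157  0.009] [207 209 216]
plateFL [0.504 0.057 0.008] [200 202 214]
rail [ 0.663 -0.037  0.046] [145 155 160]
nestc [0.554 0.274 0.006] [225 227 235]
cable [0.463 0.097 0.03 ] [46 47 44]
deckcorner [ 0.435 -0.006  0.177] [107 104 107]
bottle [ 0.67  -0.201  0.108] [212  47  33]
plug [ 0.555 -0.195  0.012] [213 214 216]
ring [0.337 0.246 0.006] [71 70 73]
white [ 0.61  -0.304  0.039] [78 80 85]
deck2 [ 0.479 -0.172  0.181] [132 132 131]
top [0.597 0.109 0.002] [224 225 227]
[[ 6.11031289e-04 -9.60002600e-01 -2.79990419e-01  7.09409727e-02]
 [ 9.99999799e-01  5.38612187e-04  3.35590290e-04  1.54284425e-04]
 [-1.71361298e-04 -2.79990568e-01  9.60002736e-01 -7.08576036e-02]
 [ 0.00000000e+00  0.00000000e+00  0.00000000e+00  1.00000000e+00]]
[[-0.67, 0.743, -0.001], [0.743, 0.67, -0.0], [0.0, -0.001, -1.0]] [0.46397291 0.41862978 0.30352506] 0.08513227488186087
[285 134  26  27 396] [297.64393939 146.54292929] [0.634 0.305 1.068] [ 0.634 -0.569  1.068] [ 0.634 -0.569  1.068] [ 0.634 -0.569  1.068]
```

```bash
python3 -c "
import cv2
a=cv2.imread('pics/side0.png')[120:350,200:360]
cv2.imwrite('pics/b.png',cv2.resize(a,None,fx=2.6,fy=2.6,interpolation=cv2.INTER_CUBIC))"
```

```text
(no output)
```

View pics/b.png

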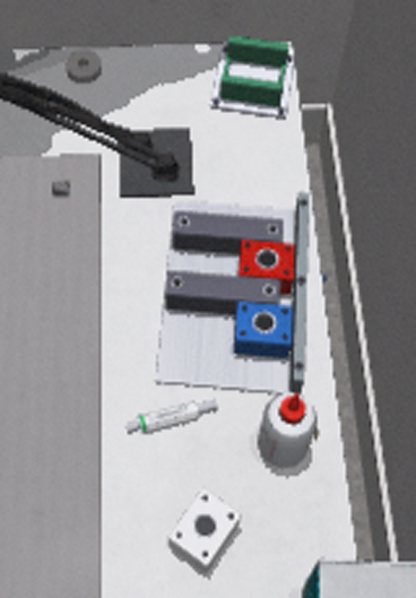

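Close crop: blue block with the hole at (265,325) is the target. The look-alikes are red (267,260) and white (205,525), and the choice of blue is unambiguous. Next I check the cables against the arm's sweep.

Run:
```python
from h import *
im,d,c,M=shot("side"); P=cloud(d,c,M)
for u,v in((245,176),(220,165),(195,152),(180,140),(150,118),(119,86),(100,50),(78,10)):
  w=P[v-4:v+5,u-4:u+5][d[v-4:v+5,u-4:u+5]>.1]; i=w[:,2].argmax(); print((u,v),w[i].round(3))
im,d,c,M=shot("scene"); P=cloud(d,c,M)
for u,v in((265,186),(245,172),(220,148),(202,125),(180,83),(153,23),(172,92)):
  w=P[v-4:v+5,u-4:u+5]; dd=d[v-4:v+5,u-4:u+5]; k=np.where(dd>.1,dd,9).argmin(); print((u,v),w.reshape(-1,3)[k].round(3))
```

```text
(245, 176) [0.416 0.108 0.059]
(220, 165) [0.341 0.099 0.104]
(195, 152) [0.285 0.064 0.194]
(180, 140) [0.264 0.033 0.266]
(150, 118) [ 0.239 -0.016  0.401]
(119, 86) [ 0.242 -0.082  0.554]
(100, 50) [ 0.256 -0.116  0.645]
(78, 10) [ 0.252 -0.114  0.725]
(265, 186) [0.446 0.104 0.045]
(245, 172) [0.378 0.104 0.075]
(220, 148) [0.299 0.065 0.157]
(202, 125) [0.275 0.028 0.233]
(180, 83) [ 0.259 -0.012  0.371]
(153, 23) [ 0.257 -0.095  0.53 ]
(172, 92) [0.003 0.173 0.279]
```

Run:
```python
from h import *
A=[]
for n in("scene","side"):
  im,d,c,M=shot(n); P=cloud(d,c,M)[d>.1]; A.append(P)
P=np.concatenate(A)
a=.628; r=P[:,0]*np.cos(a)+P[:,1]*np.sin(a); l=-P[:,0]*np.sin(a)+P[:,1]*np.cos(a)
m=(abs(l)<.13)&(P[:,2]>.2)&(r<.75)&(r>-.15)
for r0 in np.arange(-.15,.75,.05):
  k=m&(r>=r0)&(r<r0+.05)
  if k.sum()>5: print("arm r%.2f n%d z %.2f..%.2f lat %.2f..%.2f"%(r0,k.sum(),P[k,2].min(),P[k,2].max(),l[k].min(),l[k].max()))
# cables: points near the known path
k=(P[:,0]>.15)&(P[:,0]<.4)&(P[:,1]<.12)&(P[:,1]>-.3)&(P[:,2]>.25)
for z0 in np.arange(.25,1.0,.05):
  q=P[k&(P[:,2]>=z0)&(P[:,2]<z0+.05)]
  if len(q)>3: print("cab z%.2f n%d"%(z0,len(q)),q.min(0).round(3),np.median(q,0).round(3),q.max(0).round(3))
```

```text
arm r0.05 n24 z 0.20..0.24 lat 0.10..0.13
arm r0.10 n360 z 0.33..0.47 lat -0.13..-0.03
arm r0.15 n545 z 0.31..0.46 lat -0.13..0.08
arm r0.20 n757 z 0.20..0.40 lat -0.13..-0.01
arm r0.25 n127 z 0.20..0.25 lat -0.13..-0.09
arm r0.40 n81 z 0.53..0.56 lat 0.01..0.05
arm r0.45 n325 z 0.49..0.56 lat 0.00..0.07
arm r0.50 n538 z 0.29..0.56 lat -0.00..0.07
arm r0.55 n1970 z 0.24..0.56 lat -0.00..0.09
arm r0.60 n1826 z 0.30..0.55 lat -0.01..0.06
arm r0.65 n705 z 0.24..0.52 lat -0.00..0.09
cab z0.25 n3556 [ 0.185 -0.3    0.25 ] [ 0.311 -0.237  0.279] [0.397 0.088 0.3  ]
cab z0.30 n2570 [ 0.173 -0.3    0.3  ] [ 0.279 -0.214  0.32 ] [0.395 0.108 0.35 ]
cab z0.35 n3806 [ 0.158 -0.3    0.35 ] [ 0.26  -0.209  0.385] [0.36  0.116 0.4  ]
cab z0.40 n3004 [ 0.15 -0.3   0.4 ] [ 0.252 -0.191  0.411] [0.358 0.112 0.45 ]
cab z0.45 n1649 [ 0.151 -0.299  0.45 ] [ 0.252 -0.146  0.487] [0.308 0.099 0.5  ]
cab z0.50 n3896 [ 0.181 -0.3    0.5  ] [ 0.269 -0.194  0.522] [ 0.307 -0.048  0.55 ]
cab z0.55 n3415 [ 0.174 -0.3    0.55 ] [ 0.273 -0.228  0.573] [ 0.298 -0.063  0.6  ]
cab z0.60 n2425 [ 0.194 -0.3    0.6  ] [ 0.266 -0.237  0.626] [ 0.293 -0.076  0.65 ]
cab z0.65 n3141 [ 0.201 -0.3    0.65 ] [ 0.264 -0.251  0.68 ] [ 0.293 -0.083  0.7  ]
cab z0.70 n3662 [ 0.185 -0.3    0.7  ] [ 0.268 -0.235  0.715] [ 0.293 -0.078  0.75 ]
cab z0.75 n2668 [ 0.217 -0.283  0.75 ] [ 0.276 -0.245  0.777] [ 0.3   -0.146  0.8  ]
cab z0.80 n285 [ 0.282 -0.269  0.8  ] [ 0.29  -0.265  0.813] [ 0.293 -0.255  0.832]
```

```bash
python3 -m pendant '{"motion": [[[0.012,-0.03,0.004,0,0,6],[0.024,-0.065,0.008,0,0,12],[0.036,-0.1,0.012,0,0,18],[0.048,-0.135,0.016,0,0,24],[0.06,-0.17,0.02,0,0,30],[0.072,-0.205,0.024,0,0,36],[0.084,-0.24,0.028,0,0,42],[0.096,-0.26,0.03,0,0,48],[0.096,-0.26,0.03,0,0,48],[0.096,-0.26,0.03,0,0,48]]]}'
python3 - <<'E'
from h import *
im,d,c,M=shot("wrist"); cv2.imwrite("pics/w1.png",im[:,:,::-1]); np.savez("w1.npz",im=im,d=d,M=M)
s=env.read_state(); print(s["joint_pos"],s["effort"])
E
```

```text
time_s: 1.23
tool_pos: [0.5604, 0.1577, 0.3339]
ee_rot: [[-1.0, 0.003, 0.0], [0.003, 1.0, 0.0], [-0.0, 0.0, -1.0]]
ft_force: [-1.1, 0.4, -0.4]
opening: 0.0857
gripper_force: 0.0
[ 1.62554665e-01  4.00633721e-01  1.62889553e+00  3.36087025e-04
  1.11232569e+00 -1.40638531e+00] [-1.74954582e+00 -5.59861565e+01 -2.69176626e+01 -6.59673382e-02
 -1.25263815e-02 -2.62361560e-01]
```

View pics/w1.png

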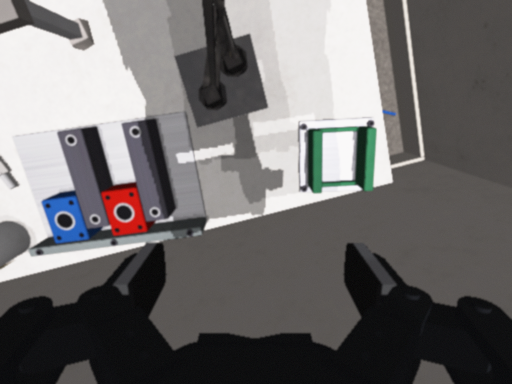

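The wrist view shows blue at (66,218), red (125,210), bars running up from (95,215) and (150,190), rail along row ~240, nest at (337,158), cable plate (222,78), bottle at (10,240) and plug at (8,172). Now a second view.

```bash
python3 -m pendant '{"motion": [[[0.01,-0.035,0,0,0,0],[0.02,-0.07,0,0,0,0],[0.03,-0.105,0,0,0,0],[0.03,-0.14,0,0,0,0],[0.03,-0.14,0,0,0,0],[0.03,-0.14,0,0,0,0]]]}'
cat > m.py <<'E'
from h import *
def masks(im):
    h=cv2.cvtColor(im,cv2.COLOR_RGB2HSV).astype(int); H,S,V=h[...,0],h[...,1],h[...,2]
    return dict(blue=(abs(H-108)<14)&(S>120)&(V>60), red=((H<8)|(H>172))&(S>130)&(V>60), green=(abs(H-72)<22)&(S>100)&(V>40))
def top(im,c,M,mask,z):
    """min-area rectangle of mask outline cast on plane z"""
    m=cv2.morphologyEx(mask.astype(np.uint8),cv2.MORPH_CLOSE,np.ones((5,5)))
    cs,_=cv2.findContours(m,cv2.RETR_EXTERNAL,cv2.CHAIN_APPROX_NONE); k=max(cs,key=cv2.contourArea)[:,0]
    P=np.array([onz(c,M,u,v,z)[:2] for u,v in k]); (a,b),(w,h),t=cv2.minAreaRect((P*1000).astype(np.float32))
    return k.mean(0).round(1),np.round([a,b],1),np.round([w,h],1),round(t,1)
E
python3 - <<'E'
from m import *
im,d,c,M=shot("wrist"); cv2.imwrite("pics/w2.png",im[:,:,::-1]); np.savez("w2.npz",im=im,d=d,M=M)
for f in("w1","w2"):
  q=np.load(f+".npz"); im,d,M=q["im"],q["d"],q["M"]
  P=cloud(d,c,M)
  for n,mk in masks(im).items():
    if mk.sum()<50: continue
    print(f,n,mk.sum(),top(im,c,M,mk,.046),"depth z",np.percentile(P[mk][:,2],[5,50,95]).round(4))
E
```

```text
time_s: 1.78
tool_pos: [0.5899, 0.0185, 0.3336]
ee_rot: [[-1.0, 0.002, -0.001], [0.002, 1.0, 0.0], [0.001, 0.0, -1.0]]
ft_force: [0.6, -0.7, 0.3]
opening: 0.0852
gripper_force: 0.0
w1 blue 1336 (array([ 66.3, 218. ]), array([627.4, -81.4]), array([65.3, 49.8]), 7.5) depth z [0.0401 0.0469 0.0483]
w1 red 1467 (array([125.7, 210.4]), array([616.3,  -2.2]), array([65.5, 56.3]), 8.0) depth z [0.0359 0.0469 0.0483]
w1 green 1392 (array([328.7, 157.4]), array([553.9, 254.1]), array([75.3, 55. ]), 3.3) depth z [0.0182 0.0464 0.0479]
w2 blue 1322 (array([173.4, 196.6]), array([627.9, -82.8]), array([64.3, 46.4]), 7.5) depth z [0.0447 0.0469 0.0483]
w2 red 1923 (array([233.6, 186.6]), array([616.9,  -7. ]), array([65. , 46.3]), 7.9) depth z [0.045  0.0472 0.1223]
w2 green 1558 (array([445.6, 134.1]), array([555.3, 248.4]), array([74. , 46.4]), 3.2) depth z [0.018  0.0463 0.0478]
```

View pics/w2.png

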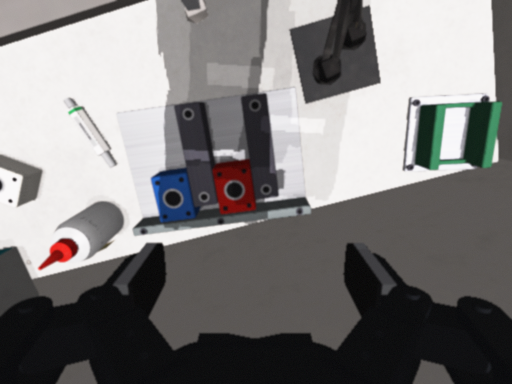

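View 2: blue (173,197), red (234,187), bar tops at (197,150) and (262,145), nest (455,134), bottle (90,230), plug (90,130). The white look-alike is at (12,182). Next: triangulate heights from the two views, bar pose and deck edge.

```bash
cat >> m.py <<'E'
def tri(r1,r2):
    A=[];b=[]
    for o,r in(r1,r2):
        r=r/np.linalg.norm(r);Q=np.eye(3)-np.outer(r,r);A.append(Q);b.append(Q@o)
    return np.linalg.lstsq(np.vstack(A),np.hstack(b),rcond=None)[0]
def topmask(im,d,c,M,mk,z0,z1):
    P=cloud(d,c,M); return mk&(P[...,2]>z0)&(P[...,2]<z1)
E
python3 - <<'E'
from m import *
c=camera_info("wrist"); Q=[np.load(f"w{i}.npz") for i in(1,2)]
def cen(q,n):
  mk=topmask(q["im"],q["d"],c,q["M"],masks(q["im"])[n],.043,.052)
  l=cv2.connectedComponentsWithStats(mk.astype(np.uint8)); i=l[2][1:,4].argsort()[::-1]+1
  out=[]
  for j in i[:2 if n=="green" else 1]:
    k,_=cv2.findContours((l[1]==j).astype(np.uint8),cv2.RETR_EXTERNAL,cv2.CHAIN_APPROX_NONE)
    (a,b),(w,h),t=cv2.minAreaRect(k[0]); P=np.array([onz(c,q["M"],u,v,.047)[:2]*1000 for u,v in k[0][:,0]],np.float32)
    out.append((a,b,cv2.minAreaRect(P)))
  return sorted(out)
for n in("blue","red","green"):
  for A,B in zip(cen(Q[0],n),cen(Q[1],n)):
    print(n,"tri",tri(ray(c,Q[0]["M"],*A[:2]),ray(c,Q[1]["M"],*B[:2])).round(4),np.round(A[2][0]+A[2][1]+(A[2][2],),1),np.round(B[2][0]+B[2][1]+(B[2][2],),1))
# dark bars by depth in w2
im,d,M=Q[1]["im"],Q[1]["d"],Q[1]["M"];P=cloud(d,c,M);V=im.max(2)
mk=(P[...,2]>.043)&(P[...,2]<.052)&(V<110)&(P[...,0]<.66)&(P[...,1]>-.15)&(P[...,1]<.15)&~masks(im)["red"]&~masks(im)["blue"]
l=cv2.connectedComponentsWithStats(cv2.erode(mk.astype(np.uint8),np.ones((2,2))))
for j in range(1,l[0]):
  if l[2][j,4]>300:
    k=P[l[1]==j][:,:2]*1000; print("bar",l[2][j],np.round(cv2.minAreaRect(k.astype(np.float32))[0],1),cv2.minAreaRect(k.astype(np.float32))[1:])
im,d,c,M=shot("side");P=cloud(d,c,M)
for v in(190,200,210,225,240,260):
  k=[u for u in range(180,262) if .165<P[v,u,2]<.2]; print("deck",v,P[v,k[-1]].round(3))
E
```

```text
blue tri [ 0.6298 -0.0825  0.0445] [629.3 -81.2  59.8  47.7   8. ] [629.3 -82.1  60.1  46.    7.5]
red tri [ 0.6189 -0.0072  0.0447] [618.5  -5.9  60.3  46.8   7.8] [618.8  -6.7  59.8  45.8   7.7]
green tri [0.5551 0.2326 0.0445] [555.6 232.1  73.9  11.    2.9] [556.3 231.3  73.3  12.9   2.6]
green tri [0.5528 0.2943 0.0465] [553.7 294.1  75.4  11.8   3.3] [554.2 294.   75.   12.8   2.7]
bar [ 242   95   36  105 2389] [569.6  25.3] ((122.00899505615234, 29.26168441772461), 7.925379753112793)
bar [ 175  103   43  104 2424] [579.3 -50.3] ((122.60216522216797, 28.45413589477539), 7.748383522033691)
bar [196 211  72  11 347] [657.8  -9.9] ((9.938139915466309, 90.28199005126953), 7.446577072143555)
deck 190 [ 0.442 -0.034  0.183]
deck 200 [ 0.45  -0.062  0.181]
deck 210 [ 0.456 -0.089  0.177]
deck 225 [ 0.468 -0.132  0.18 ]
deck 240 [ 0.479 -0.172  0.18 ]
deck 260 [ 0.492 -0.222  0.181]
```

```bash
python3 -m pendant '{"motion": [[[-0.005,-0.03,-0.02,0,0,4],[-0.013,-0.0685,-0.05,0,0,7.8],[-0.013,-0.0685,-0.085,0,0,7.8],[-0.013,-0.0685,-0.12,0,0,7.8],[-0.013,-0.0685,-0.15,0,0,7.8],[-0.013,-0.0685,-0.15,0,0,7.8],[-0.013,-0.0685,-0.15,0,0,7.8],[-0.013,-0.0685,-0.15,0,0,7.8]]]}' 0.6 20
python3 - <<'E'
from h import *
im,d,c,M=shot("wrist"); cv2.imwrite("pics/w3.png",im[:,:,::-1])
s=env.read_state(); print(s["effort"],np.array(s["joint_pos"]).round(3))
P=cloud(d,c,M); x=P[200:384,:,:]; k=(x[...,2]>.08); print(np.percentile(x[k],[2,50,98],axis=0).round(3))
E
```

```text
time_s: 2.55
tool_pos: [0.5778, -0.0488, 0.1856]
ee_rot: [[-0.99, -0.138, 0.002], [-0.138, 0.99, -0.0], [-0.002, -0.0, -1.0]]
ft_force: [-0.1, -0.6, 1.1]
opening: 0.0512
gripper_force: 0.0
[ 3.40231892e-02 -5.88164449e+01 -1.91616297e+01  2.31770689e-03
  1.20972656e-02  1.15993587e-02] [-0.199  0.57   1.79   0.     0.779 -1.908]
[[ 0.557 -0.19   0.09 ]
 [ 0.567 -0.056  0.187]
 [ 0.658  0.008  0.21 ]]
```

View pics/w3.png

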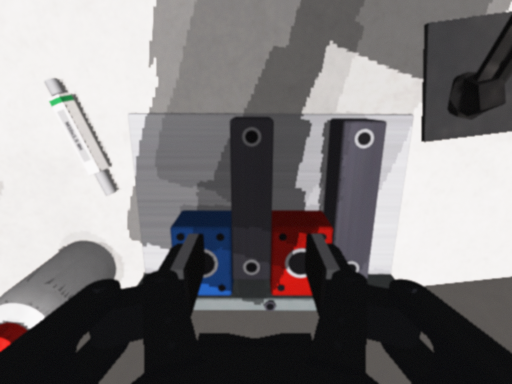

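The fingers at (190,245) and (315,245) straddle bar_right (252,200) symmetrically, with blue on the left and red on the right. Descend.

```bash
python3 -m pendant '{"motion": [[[0,-0.001,-0.03,0,0,0],[0,-0.001,-0.055,0,0,0],[0,-0.001,-0.075,0,0,0],[0,-0.001,-0.088,0,0,0],[0,-0.001,-0.088,0,0,0],[0,-0.001,-0.088,0,0,0]]]}'; python3 -m pendant '{"motion": [[[0,0,0,0,0,0],[0,0,0,0,0,0],[0,0,0,0,0,0],[0,0,0,0,0,0],[0,0,0,0,0,0],[0,0,0,0,0,0]]]}' 0.3 20
```

```text
time_s: 3.1
tool_pos: [0.5777, -0.0506, 0.0973]
ee_rot: [[-0.991, -0.137, 0.001], [-0.137, 0.991, -0.0], [-0.001, -0.0, -1.0]]
ft_force: [-0.8, -0.1, 0.7]
opening: 0.0511
gripper_force: 0.0
time_s: 3.6
tool_pos: [0.5778, -0.0509, 0.0978]
ee_rot: [[-0.991, -0.137, 0.003], [-0.137, 0.991, -0.0], [-0.003, -0.001, -1.0]]
ft_force: [-0.3, 0.8, 6.6]
opening: 0.0295
gripper_force: 22.8
```

```bash
python3 -m pendant '{"motion": [[[-0.0003,0.002,0,0,0,0],[-0.0006,0.004,0,0,0,0],[-0.0009,0.006,0,0,0,0],[-0.0011,0.008,0,0,0,0],[-0.0014,0.010,0,0,0,0],[-0.0017,0.012,0,0,0,0],[-0.002,0.014,0,0,0,0],[-0.0023,0.016,0,0,0,0],[-0.0026,0.018,0,0,0,0],[-0.0029,0.020,0,0,0,0],[-0.0031,0.022,0,0,0,0],[-0.0031,0.022,0,0,0,0],[-0.0031,0.022,0,0,0,0]]]}'; python3 -m pendant '{"motion": [[[0,0,0,0,0,0],[0,0,0,0,0,0],[0,0,0,0,0,0],[0,0,0,0,0,0]]]}' 0.5
python3 -m pendant '{"motion": [[[0,0,0.02,0,0,0],[0,0,0.05,0,0,0],[0,0,0.085,0,0,0],[0,0,0.12,0,0,0],[0,0,0.155,0,0,0],[0,-0.02,0.19,0,0,0],[0,-0.03,0.2,0,0,0],[0,-0.03,0.2,0,0,0],[0,-0.03,0.2,0,0,0]]]}' 0.64
cat > look.py <<'E'
from m import *
import sys
im,d,c,M=shot("wrist"); cv2.imwrite(f"pics/{sys.argv[1]}.png",im[:,:,::-1]);P=cloud(d,c,M);V=im.max(2)
mm=masks(im)
def rep(n,mk):
  mk=(mk&(P[...,2]>.042)&(P[...,2]<.053)).astype(np.uint8)
  l=cv2.connectedComponentsWithStats(cv2.morphologyEx(mk,cv2.MORPH_OPEN,np.ones((2,2))))
  for j in range(1,l[0]):
    if l[2][j,4]>250:
      k=cv2.findContours((l[1]==j).astype(np.uint8),cv2.RETR_EXTERNAL,cv2.CHAIN_APPROX_NONE)[0][0][:,0]
      r=cv2.minAreaRect(np.array([onz(c,M,u,v,.046)[:2]*1000 for u,v in k],np.float32)); print(n,l[2][j],np.round(r[0]+r[1]+(r[2],),1),"z",np.median(P[l[1]==j][:,2]).round(4))
for n in mm: rep(n,mm[n])
rep("dark",(V<120)&~mm["red"]&~mm["blue"]&~mm["green"]&(P[...,0]<.66)&(P[...,1]<.15))
E
python3 look.py w4
```

```text
time_s: 4.68
tool_pos: [0.5753, -0.0297, 0.0978]
ee_rot: [[-0.991, -0.136, 0.005], [-0.136, 0.991, -0.001], [-0.005, -0.002, -1.0]]
ft_force: [2.2, -6.9, 4.5]
opening: 0.0297
gripper_force: 22.6
time_s: 5.02
tool_pos: [0.574, -0.0287, 0.0962]
ee_rot: [[-0.991, -0.137, 0.0], [-0.137, 0.991, 0.0], [-0.0, 0.0, -1.0]]
ft_force: [-0.4, 0.1, 0.1]
opening: 0.0426
gripper_force: 0.0
time_s: 5.77
tool_pos: [0.5736, -0.059, 0.2956]
ee_rot: [[-0.991, -0.136, 0.0], [-0.136, 0.991, 0.0], [-0.0, 0.0, -1.0]]
ft_force: [-0.1, -0.0, -0.8]
opening: 0.0548
gripper_force: 0.0
blue [ 208  193   41   50 1493] [630.1 -81.5  59.2  45.3   7.8] z 0.0469
red [ 293  193   44   51 1438] [617.5  14.9  60.6  46.    7.5] z 0.0469
dark [440  28  38  40 471] [425.6 120.1  17.8  44.1  59.4] z 0.0464
dark [ 331  119   33  113 2545] [565.8  42.5 123.7  29.7  16. ] z 0.0469
dark [ 268  121   30  111 2870] [576.8 -28.8 123.   29.8   8.1] z 0.0469
dark [218 210  20  19 286] [631.3 -81.9  21.8  21.5   6.9] z 0.0475
```

View pics/w4.png

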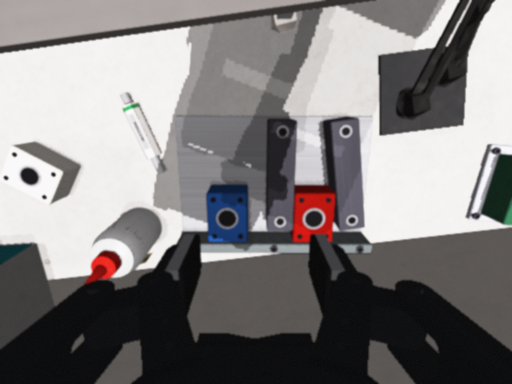

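The bars moved as wanted: blue at (228,217) now has a 21.8 mm gap to bar_right (281,175). bar_left turned about 8° but stands well on the plate, and everything is still flat at 46 mm. Grasp the blue block across y.

```bash
python3 -m pendant '{"motion": [[[0.0284,-0.012,-0.01,0,0,0],[0.0564,-0.0228,-0.03,0,0,0],[0.0564,-0.0228,-0.06,0,0,0],[0.0564,-0.0228,-0.09,0,0,0],[0.0564,-0.0228,-0.12,0,0,0],[0.0564,-0.0228,-0.12,0,0,0],[0.0564,-0.0228,-0.12,0,0,0]]]}' 0.61
python3 - <<'E'
from h import *
s=env.read_state(); p=np.array(s["tool_pos"]);R=np.array(s["ee_rot"]); t=np.array([.630,-.0818,p[2]])
print("offset in tool axes (mm)",(R.T@(t-p)*1000).round(1),s["ft_force"],s["effort"][0])
E
```

```text
time_s: 6.4
tool_pos: [0.6297, -0.0809, 0.1737]
ee_rot: [[-0.991, -0.137, -0.005], [-0.137, 0.991, 0.001], [0.005, 0.002, -1.0]]
ft_force: [-0.4, -0.3, 0.3]
opening: 0.052
gripper_force: 0.0
offset in tool axes (mm) [-0.2 -0.9 -0. ] [-0.39824025 -0.28081041  0.32140639] -0.10771812871098518
```

```bash
python3 -m pendant '{"motion": [[[0,-0.0005,-0.025,0,0,0],[0,-0.0005,-0.05,0,0,0],[0,-0.0005,-0.065,0,0,0],[0,-0.0005,-0.075,0,0,0],[0,-0.0005,-0.085,0,0,0],[0,-0.0005,-0.085,0,0,0],[0,-0.0005,-0.085,0,0,0]]]}'; python3 -m pendant '{"motion": [[[0,0,0,0,0,0],[0,0,0,0,0,0],[0,0,0,0,0,0],[0,0,0,0,0,0],[0,0,0,0,0,0]]]}' 0.4 50
```

```text
time_s: 6.98
tool_pos: [0.6307, -0.0821, 0.0917]
ee_rot: [[-0.991, -0.137, 0.001], [-0.137, 0.991, -0.0], [-0.001, -0.0, -1.0]]
ft_force: [0.5, 0.4, 0.4]
opening: 0.0521
gripper_force: 0.0
time_s: 7.4
tool_pos: [0.6309, -0.0822, 0.0923]
ee_rot: [[-0.991, -0.137, 0.002], [-0.137, 0.991, -0.0], [-0.002, -0.001, -1.0]]
ft_force: [-0.9, 0.4, 6.6]
opening: 0.045
gripper_force: 53.1
```

```bash
python3 -m pendant '{"motion": [[[0,0,0.01,0,0,0],[0,0,0.025,0,0,0],[0,0,0.05,0,0,0],[0,0,0.075,0,0,0],[0,0,0.1,0,0,0],[0,0.01,0.11,0,0,0],[-0.01,0.035,0.11,0,0,0],[-0.025,0.065,0.11,0,0,0],[-0.04,0.1,0.11,0,0,-1],[-0.055,0.135,0.11,0,0,-2],[-0.07,0.17,0.11,0,0,-3],[-0.08,0.205,0.11,0,0,-4],[-0.0909,0.235,0.11,0,0,-4.9],[-0.0909,0.2472,0.11,0,0,-4.9],[-0.0909,0.2472,0.11,0,0,-4.9],[-0.0909,0.2472,0.11,0,0,-4.9]]]}'
python3 - <<'E'
from m import *
im,d,c,M=shot("wrist"); cv2.imwrite("pics/w5.png",im[:,:,::-1]);P=cloud(d,c,M)
np.savez("w5.npz",im=im,d=d,M=M)
# cheeks
mk=masks(im)["green"]&(P[...,2]>.042)&(P[...,2]<.053)
l=cv2.connectedComponentsWithStats(mk.astype(np.uint8))
for j in range(1,l[0]):
  if l[2][j,4]>100:
    k=cv2.findContours((l[1]==j).astype(np.uint8),cv2.RETR_EXTERNAL,cv2.CHAIN_APPROX_NONE)[0][0][:,0]
    r=cv2.minAreaRect(np.array([onz(c,M,u,v,.046)[:2]*1000 for u,v in k],np.float32)); print(l[2][j],np.round(r[0]+r[1]+(r[2],),1))
w=[onz(c,M,u,v,0) for u,v in((256,200),(256,60))]; print(w)
sc,_=get_image("side"); cv2.imwrite("pics/s5.png",cv2.resize(sc[100:300,180:380,::-1],(600,600),interpolation=cv2.INTER_CUBIC))
E
python3 -c "
import cv2,numpy as np
a=cv2.imread('pics/w5.png');b=cv2.resize(cv2.imread('pics/s5.png'),(288,384-0))[:, :]
cv2.imwrite('pics/c5.png',np.hstack([a,b]))"
```

```text
time_s: 8.73
tool_pos: [0.5393, 0.1656, 0.2008]
ee_rot: [[-0.999, -0.053, -0.0], [-0.053, 0.999, -0.0], [0.0, -0.0, -1.0]]
ft_force: [-0.6, 0.4, -2.3]
opening: 0.0451
gripper_force: 52.2
[ 327  176   20   84 1064] [553.  231.5  70.7  12.6   4.3]
[ 401  177   28   90 1317] [553.2 294.8  76.4  12.8   2.6]
[array([0.55500747, 0.16791989, 0.        ]), array([0.43331505, 0.16115615, 0.        ])]
```

View pics/c5.png

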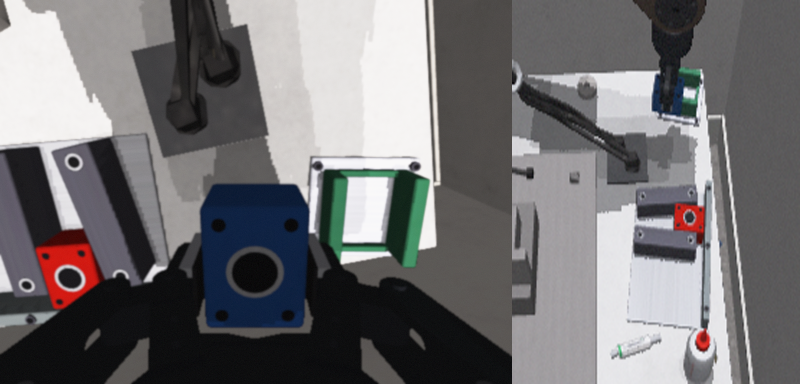

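Blue is held square at (254,250) in the wrist part, with bare worktop between cable plate (200,90) and nest (370,210). Lower it.

```bash
python3 -m pendant '{"motion": [[[0,0,-0.03,0,0,0],[0,0,-0.06,0,0,0],[0,0,-0.085,0,0,0],[0,0,-0.1,0,0,0],[0,0,-0.106,0,0,0],[0,0,-0.11,0,0,0],[0,0,-0.112,0,0,0],[0,0,-0.1135,0,0,0],[0,0,-0.1135,0,0,0],[0,0,-0.1135,0,0,0]]]}'
```

```text
time_s: 9.67
tool_pos: [0.5397, 0.1651, 0.0882]
ee_rot: [[-0.999, -0.052, 0.001], [-0.052, 0.999, 0.0], [-0.001, 0.0, -1.0]]
ft_force: [0.2, 0.2, -3.2]
opening: 0.0452
gripper_force: 52.2
```

```bash
python3 -m pendant '{"motion": [[[0,0,-0.001,0,0,0],[0,0,-0.0015,0,0,0],[0,0,-0.002,0,0,0],[0,0,-0.0025,0,0,0],[0,0,-0.0025,0,0,0],[0,0,-0.0025,0,0,0]]]}'
```

```text
time_s: 10.17
tool_pos: [0.5395, 0.1652, 0.0862]
ee_rot: [[-0.999, -0.052, 0.001], [-0.052, 0.999, 0.0], [-0.001, 0.0, -1.0]]
ft_force: [-3.2, -0.6, 13.7]
opening: 0.0454
gripper_force: 54.2
```

```bash
python3 -m pendant '{"motion": [[[0,0,0.0005,0,0,0],[0,0,0.001,0,0,0],[0,0,0.001,0,0,0],[0,0,0.001,0,0,0],[0,0,0.02,0,0,0],[0,0,0.05,0,0,0],[0,0,0.085,0,0,0],[0,0,0.12,0,0,0],[0,0,0.15,0,0,0],[0,0,0.165,0,0,0],[0,0,0.165,0,0,0]]]}' 0.75; python3 -m pendant '{"motion": [[[0,0,0,0,0,-7],[0,0,0,0,0,-14],[0,0,0,0,0,-21],[0,0,0,0,0,-28],[0,0,0,0,0,-35],[0,0,0,0,0,-42],[0,0,0,0,0,-49],[0,0,0,0,0,-56],[0,0,0,0,0,-63],[0,0,0,0,0,-70],[0,0,0,0,0,-77],[0,0,0,0,0,-84],[0,0,0,0,0,-90],[0,0,0,0,0,-90],[0,0,0,0,0,-90]]]}' 0.95; python3 look.py w6
```

```text
time_s: 11.08
tool_pos: [0.5403, 0.1653, 0.2535]
ee_rot: [[-0.999, -0.052, 0.006], [-0.052, 0.999, 0.001], [-0.006, 0.001, -1.0]]
ft_force: [0.9, -0.5, -0.2]
opening: 0.0641
gripper_force: 0.0
time_s: 12.33
tool_pos: [0.5393, 0.165, 0.2491]
ee_rot: [[-0.055, 0.998, -0.001], [0.998, 0.055, -0.0], [-0.0, -0.001, -1.0]]
ft_force: [0.5, 0.5, -0.2]
opening: 0.0809
gripper_force: 0.0
red [ 291  302   57   40 1444] [617.8  14.2  59.5  49.3   8.1] z 0.047
green [ 236   23   93   17 1437] [554.8 294.2  75.3  11.7   2.6] z 0.0466
green [ 238  103   86   15 1038] [558.4 232.4  74.2  11.    2.4] z 0.0468
dark [101 209  36  18 370] [411.  123.7  34.7  16.2  10.7] z 0.047
dark [118 228  40  11 300] [427.6 108.4  37.7  10.6   3.2] z 0.0478
dark [ 215  273  119   47 2730] [566.8  42.8 122.4  33.4  16.5] z 0.0469
```

View pics/w6.png

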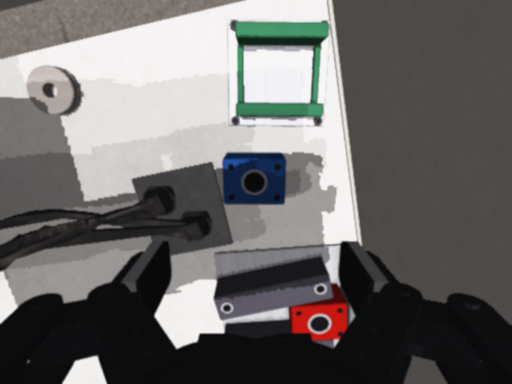

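Blue stands alone on the worktop at (254,180), clear of the cable plate (185,210). Nest pocket is at (280,72). Measure block and nest from this view and a second one.

```bash
cat > n.py <<'E'
from m import *
def rect(c,M,mk,z):
    k=max(cv2.findContours(mk.astype(np.uint8),cv2.RETR_EXTERNAL,cv2.CHAIN_APPROX_NONE)[0],key=cv2.contourArea)[:,0]
    r=cv2.minAreaRect(np.array([onz(c,M,u,v,z)[:2]*1000 for u,v in k],np.float32)); return np.round(r[0]+r[1]+(r[2],),1),k
im,d,c,M=shot("wrist");P=cloud(d,c,M);mm=masks(im);z=P[...,2]
print("blue",rect(c,M,mm["blue"]&(z>.037)&(z<.05),.040)[0],np.median(z[mm["blue"]]))
g=(mm["green"]&(z>.04)&(z<.055)).astype(np.uint8); l=cv2.connectedComponentsWithStats(g)
for j in np.argsort(-l[2][1:,4])[:2]+1: print("cheek",l[2][j],rect(c,M,l[1]==j,.046)[0])
q=P[mm["green"]&(z>.012)&(z<.024)]; print("lips z",np.median(q[:,2]).round(4)); yy=q[abs(q[:,1]-.263)<.02]
for s in(-1,1):
  w=yy[(yy[:,0]-.555)*s>0]; print("lip x",np.percentile(w[:,0],[5,50,95]).round(4),len(w))
f=P[(abs(P[...,0]-.555)<.02)&(abs(P[...,1]-.263)<.015)]; print("floor z",np.median(f[:,2]).round(4))
E
python3 n.py; python3 -m pendant '{"motion": [[[0.005,0.03,0,0,0,0],[0.01,0.05,0,0,0,0],[0.01,0.05,0,0,0,0],[0.01,0.05,0,0,0,0]]]}';python3 n.py
```

```text
blue [538.4 166.8  57.9  44.1   3.2] 0.04082188159071071
cheek [ 235   22   93   17 1450] [553.9 294.9  75.2  11.7   2.6]
cheek [ 237  102   86   15 1031] [557.5 233.2  74.1  11.    2.5]
lips z 0.0188
lip x [0.5182 0.5206 0.5228] 212
lip x [0.5883 0.5906 0.593 ] 229
floor z 0.0089
time_s: 12.77
tool_pos: [0.5493, 0.2157, 0.2495]
ee_rot: [[-0.055, 0.998, -0.0], [0.998, 0.055, -0.0], [-0.0, -0.0, -1.0]]
ft_force: [0.3, -0.6, -0.1]
opening: 0.0811
gripper_force: 0.0
blue [538.2 165.8  57.9  43.2   3.2] 0.040841719806097215
cheek [ 222   87   87   15 1076] [554.3 295.5  74.3  10.8   2.5]
cheek [ 223  158   82   15 1013] [557.  233.7  75.   12.6   2.4]
lips z 0.0189
lip x [0.5187 0.5206 0.5233] 179
lip x [0.5886 0.5906 0.5929] 183
floor z 0.0089
```

Run:
```python
from h import *
s=env.read_state(); im,d,c,M=shot("wrist"); T=np.array(c["T_tool_cam"]); P=cloud(d,c,T)
k=(P[...,2]<.12)&(P[...,2]>-.02)&(d>.02)&(abs(P[...,0])<.03)
q=P[k]; print(len(q),s["opening"])
for sg in(1,-1):
  w=q[(q[:,1]*sg>.02)]; t=w[w[:,2]>np.percentile(w[:,2],99.5)-.004]
  print("tip z",np.percentile(w[:,2],[90,98,99.5,100]).round(4),"x",np.percentile(t[:,0],[5,95]).round(4),"y",np.percentile(t[:,1],[5,95]).round(4))
```

```text
37113 0.08139631717429899
tip z [0.0337 0.0517 0.057  0.0606] x [-0.0093  0.0112] y [0.0405 0.0465]
tip z [0.0339 0.0518 0.0568 0.061 ] x [-0.0094  0.0112] y [-0.0456 -0.04  ]
```

```bash
python3 -m pendant '{"motion": [[[-0.006,-0.03,0,0,0,0],[-0.0108,-0.05,-0.01,0,0,0],[-0.0108,-0.05,-0.04,0,0,0],[-0.0108,-0.05,-0.075,0,0,0],[-0.0108,-0.05,-0.11,0,0,0],[-0.0108,-0.05,-0.14,0,0,0],[-0.0108,-0.05,-0.16,0,0,0],[-0.0108,-0.05,-0.1685,0,0,0],[-0.0108,-0.05,-0.1685,0,0,0],[-0.0108,-0.05,-0.1685,0,0,0]]]}'; python3 -m pendant '{"motion": [[[0,0,0,0,0,0],[0,0,0,0,0,0],[0,0,0,0,0,0],[0,0,0,0,0,0],[0,0,0,0,0,0],[0,0,0,0,0,0]]]}' 0.5 40
```

```text
time_s: 13.7
tool_pos: [0.5389, 0.1647, 0.082]
ee_rot: [[-0.051, 0.999, 0.0], [0.999, 0.051, 0.0], [-0.0, 0.0, -1.0]]
ft_force: [0.1, -0.6, -0.1]
opening: 0.0808
gripper_force: 0.0
time_s: 14.2
tool_pos: [0.5391, 0.1651, 0.0831]
ee_rot: [[-0.052, 0.999, 0.002], [0.999, 0.052, 0.0], [0.0, 0.002, -1.0]]
ft_force: [0.3, -1.6, 5.3]
opening: 0.0592
gripper_force: 43.1
```

```bash
python3 -m pendant '{"motion": [[[0,0,0.01,0,0,0],[0,0,0.03,0,0,0],[0,0,0.055,0,0,0],[0,0,0.07,0,0,0],[0.005,0.03,0.07,0,0,-0.3],[0.01,0.06,0.07,0,0,-0.3],[0.0174,0.09,0.07,0,0,-0.3],[0.0174,0.098,0.07,0,0,-0.3],[0.0174,0.098,0.07,0,0,-0.3],[0.0174,0.098,0.07,0,0,-0.3],[0.0174,0.098,0.07,0,0,-0.3]]]}'
python3 - <<'E'
from h import *
from m import masks
im,d,c,M=shot("wrist"); a=im[:,:,::-1]; s,_=get_image("side"); cv2.imwrite("pics/c7.png",np.hstack([a,cv2.resize(s[100:196,260:332,::-1],(288,384),interpolation=cv2.INTER_CUBIC)]))
P=cloud(d,c,M);mm=masks(im);b=P[mm["blue"]];print("blue top",np.percentile(b,[2,50,98],axis=0).round(4))
st=np.array(env.read_state()["tool_pos"]);z=P[...,2]
tb=b[b[:,2]>np.percentile(b[:,2],95)-.006]; r=cv2.minAreaRect((tb[:,:2]*1000).astype(np.float32)); print(np.round(r[0]+r[1]+(r[2],),1),st.round(4))
g=(mm["green"]&(z>.04)&(z<.053)).astype(np.uint8);l=cv2.connectedComponentsWithStats(g)
for j in range(1,l[0]):
  if l[2][j,4]>60: print("cheek",l[2][j],np.percentile(P[l[1]==j],[2,50,98],axis=0).round(4).tolist())
E
```

```text
time_s: 15.12
tool_pos: [0.5557, 0.2622, 0.1518]
ee_rot: [[-0.046, 0.999, -0.0], [0.999, 0.046, -0.0], [-0.0, -0.0, -1.0]]
ft_force: [-1.0, -0.4, -2.3]
opening: 0.0592
gripper_force: 44.6
blue top [[ 0.5272  0.2422 -0.7376]
 [ 0.5547  0.2694  0.1094]
 [ 0.5845  0.4704  0.1107]]
[554.8 286.8  58.9  93.    3.2] [0.556  0.262  0.1517]
cheek [ 191  158  127   22 2485] [[0.5188, 0.2905, 0.0411], [0.5543, 0.2972, 0.0467], [0.5898, 0.303, 0.0481]]
```

View pics/c7.png

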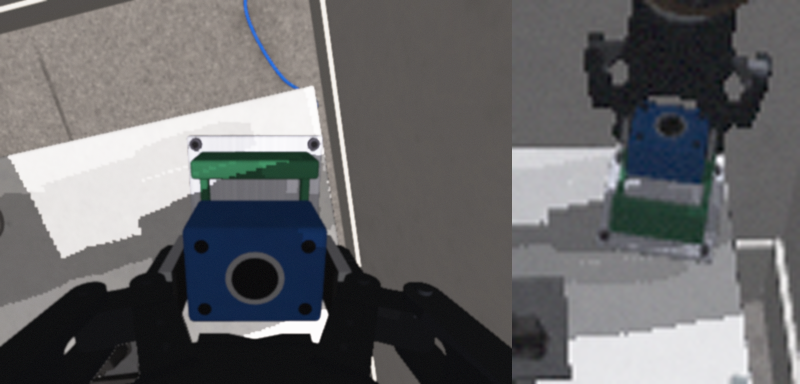

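Block held level over the nest (block at (255,265), far cheek (255,165)), aligned to about 1 mm. Lower slowly.

```bash
python3 -m pendant '{"motion": [[[0.0005,0.001,0,0,0,0],[0.0005,0.001,-0.01,0,0,0],[0.0005,0.001,-0.017,0,0,0],[0.0005,0.001,-0.022,0,0,0],[0.0005,0.001,-0.025,0,0,0],[0.0005,0.001,-0.028,0,0,0],[0.0005,0.001,-0.031,0,0,0],[0.0005,0.001,-0.034,0,0,0],[0.0005,0.001,-0.037,0,0,0],[0.0005,0.001,-0.037,0,0,0]]]}'
```

```text
time_s: 16.05
tool_pos: [0.5564, 0.264, 0.1139]
ee_rot: [[-0.046, 0.999, -0.001], [0.999, 0.046, -0.0], [-0.0, -0.001, -1.0]]
ft_force: [-0.7, 0.3, -3.3]
opening: 0.0594
gripper_force: 44.7
```

```bash
python3 -m pendant '{"motion": [[[0,-0.0003,-0.003,0,0,0],[0,-0.0005,-0.006,0,0,0],[0,-0.0005,-0.009,0,0,0],[0,-0.0005,-0.012,0,0,0],[0,-0.0005,-0.014,0,0,0],[0,-0.0005,-0.016,0,0,0],[0,-0.0005,-0.018,0,0,0],[0,-0.0005,-0.02,0,0,0],[0,-0.0005,-0.02,0,0,0]]]}'
```

```text
time_s: 16.8
tool_pos: [0.5564, 0.2635, 0.094]
ee_rot: [[-0.046, 0.999, -0.0], [0.999, 0.046, -0.0], [-0.0, -0.0, -1.0]]
ft_force: [-0.1, 0.4, -2.5]
opening: 0.0592
gripper_force: 44.7
```

```bash
python3 -m pendant '{"motion": [[[0,0,-0.001,0,0,0],[0,0,-0.0015,0,0,0],[0,0,-0.002,0,0,0],[0,0,-0.0025,0,0,0],[0,0,-0.003,0,0,0],[0,0,-0.003,0,0,0],[0,0,-0.003,0,0,0]]]}'
```

```text
time_s: 17.38
tool_pos: [0.5565, 0.2636, 0.0914]
ee_rot: [[-0.046, 0.999, 0.0], [0.999, 0.046, -0.0], [-0.0, 0.0, -1.0]]
ft_force: [-0.0, 0.5, -2.6]
opening: 0.0592
gripper_force: 44.7
```

```bash
python3 -m pendant '{"motion": [[[0,0,-0.0005,0,0,0],[0,0,-0.001,0,0,0],[0,0,-0.0015,0,0,0],[0,0,-0.002,0,0,0],[0,0,-0.002,0,0,0],[0,0,-0.002,0,0,0]]]}'
```

```text
time_s: 17.88
tool_pos: [0.5566, 0.2636, 0.0911]
ee_rot: [[-0.046, 0.999, 0.001], [0.999, 0.046, 0.0], [0.0, 0.001, -1.0]]
ft_force: [-6.8, -3.2, 15.9]
opening: 0.0592
gripper_force: 46.8
```

Contact at exactly the expected seated height (0.0831 + 0.008). Release and withdraw.

```bash
python3 -m pendant '{"motion": [[[0,0,0.0005,0,0,0],[0,0,0.001,0,0,0]]]}'; python3 -m pendant '{"motion": [[[0,0,0,0,0,0],[0,0,0,0,0,0],[0,0,0,0,0,0],[0,0,0,0,0,0],[0,0,0,0,0,0]]]}' 0.85; python3 -m pendant '{"motion": [[[0,0,0.01,0,0,0],[0,0,0.03,0,0,0],[0,0,0.06,0,0,0],[0,0,0.1,0,0,0],[0,-0.02,0.14,0,0,0],[0,-0.05,0.17,0,0,0],[0,-0.07,0.17,0,0,0],[0,-0.07,0.17,0,0,0],[0,-0.07,0.17,0,0,0]]]}'; python3 look.py w8
python3 - <<'E'
from h import *
s,_=get_image("side");a=cv2.imread("pics/w8.png"); cv2.imwrite("pics/c8.png",np.hstack([a,cv2.resize(s[110:302,220:364,::-1],(288,384),interpolation=cv2.INTER_CUBIC)]))
E
```

```text
time_s: 18.05
tool_pos: [0.5565, 0.2636, 0.0912]
ee_rot: [[-0.046, 0.999, 0.001], [0.999, 0.046, 0.0], [0.0, 0.001, -1.0]]
ft_force: [-1.6, -1.4, 1.3]
opening: 0.0593
gripper_force: 45.0
time_s: 18.47
tool_pos: [0.5566, 0.2636, 0.0903]
ee_rot: [[-0.046, 0.999, 0.0], [0.999, 0.046, -0.0], [-0.0, 0.0, -1.0]]
ft_force: [0.4, -0.9, 0.2]
opening: 0.0725
gripper_force: 0.0
time_s: 19.22
tool_pos: [0.5566, 0.1928, 0.2616]
ee_rot: [[-0.045, 0.999, 0.001], [0.999, 0.045, 0.0], [0.0, 0.001, -1.0]]
ft_force: [-0.2, -0.1, -0.3]
opening: 0.0727
gripper_force: 0.0
blue [ 226   79   67   53 2688] [557.8 262.9  59.9  45.5   2.6] z 0.0488
red [275 315  53  31 919] [618.5  19.3  60.1  41.3   3.7] z 0.047
green [ 215   61   86   15 1172] [555.2 294.6  74.6  11.5   2.6] z 0.0467
green [218 133  80  13 919] [558.3 232.7  74.5  11.2   2.6] z 0.0469
dark [ 92 231  34  17 342] [410.7 123.6  35.4  17.1  12.7] z 0.0469
dark [113 248  32  11 258] [429.3 108.6  32.   11.6   2.5] z 0.048
dark [ 202  288  112   46 2363] [566.8  43.2 122.5  33.   16.6] z 0.0469
```

View pics/c8.png

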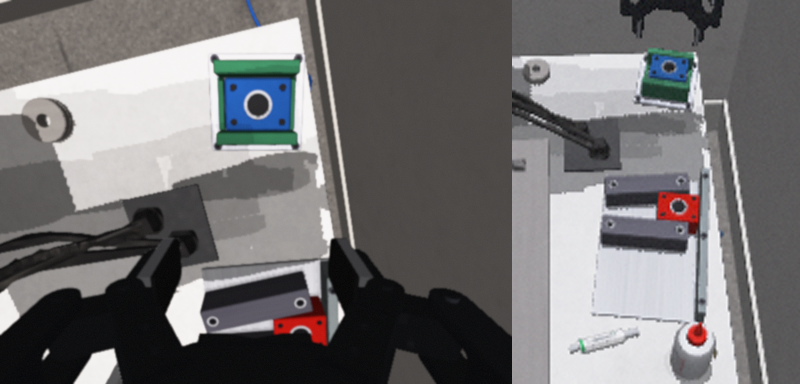

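The blue block sits level in the nest at (258,105), top at 48 mm as expected. Bars and red are flat on the plate, and bottle, plug and ring look unmoved.

```bash
python3 -c "
from station import finish_job
print(finish_job())"
```

```text
the job is handed in; nothing more can be done
None
```

The blue block is fully down in the green-cheeked nest, released after being set down on the bare worktop and re-gripped by its end faces; the bars and red block stayed flat on the rack plate (bar_left turned about 8°), nothing else appears to have moved, and I handed the job in at about 19 s.

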